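# Clear the tool chest and hold its lid at the balance point

### The arm

A 6-joint arm with a two-finger parallel gripper is mounted at the origin on the work surface. World frame = base frame: x ahead of the robot, y to its left, z up, the work surface at z = 0. Lengths are in m, angles in degrees, forces in N, time in s.
With the tool pointing down it reaches from about 0.3 to 0.75 m from the base axis. Payload 8.5 kg.
Tool frame: the origin (TCP) lies between the finger pads; the fingertips stand env.finger_overhang ahead of it and the grasp point (between the pads) lies 2 mm behind it (env.finger_overhang is the distance from the TCP to the fingertips, in m); z points along the fingers, y is the line along which they close (so a half turn about z gives the same grasp; the last joint's range is limited). The gripper opens to 85 mm and grips with 20 to 120 N. Pads are 22 mm wide; open, the fingers measure 114 mm over their backs; the gripper's body (76 mm by 85 mm) begins 54 mm behind the grasp point. The pads swing forward as they close: fully open they stand 13 mm farther back than shut.
Start: joints at [-80.862, 21.807, 74.336, -0, 83.858, -12.336], TCP at [0.201, -0.512, 0.248] pointing down, gripper open.
Joint ranges: [-178.18, 178.18], [-50.72, 133.34], [12.68, 142.11], [-81.47, 261.47], [9.98, 163.14], [-165.26, 165.26]. Speed limits (degrees/s): [136.94, 136.94, 180, 180, 180, 180].

### API

Orientations are given as a 3x3 rotation matrix whose columns are the frame's x, y, z axes.
In Python, from rig import env gives the robot as it stands. The module is installed in compiled form; this text tells all that it offers.
- The arm moves only by the tool jog_arm, never from a script. Its arguments are lists of equal length, an entry for each row: "hand": the finger opening in m, from 0 to 0.0854; "travel": the shift along the world's x, y, z in m, a list of three; "yaw": the turn about the world's z in rad. A call has exactly 5 rows; each row shifts and turns the commanded pose from where the row before left it; what a row does not reach is not made up. A row lasts 1/8 s, in which the tool goes at most 62.5 mm and 10.7 degrees, less where a joint would pass 70% of its speed; a pose out of reach is approached as far as the arm can. A call is refused whole if a number of a shift passes 0.0625 or a number of a turn 0.188, either way. A call with a gripper value outside its range is refused whole. The fingers move at their own pace and stop on an object; "grip_force" is the grip in N (left out, the last holds). Time passes only in rows, so rows that do not move let the fingers close, or fill a call up. It gives the time, the measured TCP pose, the force, the opening and the grip force at its end, in the units of the state.
- env.observe(): the state, without advancing time (a new reading comes with each control period).
- env.get_image(name): name is "side" or "top" or "wrist"; returns the picture (480x640x3 uint8, red, green, blue); there is no depth.
- env.calibration(name): a dict with "fx", "fy", "cx", "cy" (pixels), "position" and "rotation" of the camera in the world; the wrist camera has in their place "hand_eye" (4x4, takes a point from camera to tool coordinates, whose origin is the TCP and whose axes are the flange's). Camera axes: x right, y down, z forward; pixel columns grow to the right and rows downward; lengths in m; the calibration is good to about 2 mm. A picture is of the moment at which its call begins: read the wrist's pose just before it. calibration takes no time and is no camera call.
- env.close_job(): hands the job in; it is judged then, once.
The state is a dict: "time_s": time; "q": joint angles; "qvel": joint speeds; "joint_efforts": joint torques, N m; "position": TCP position; "tool_rot": TCP orientation; "ft_force": force on the tool from outside, world axes, zero at the start; "wrist_torque": the same for the moment, N m; "grip_width": finger opening in m; "gripper_force": force on a finger pad.
Only numpy, scipy, OpenCV 4.12 (cv2) and the standard library are available. Lean on these libraries where they do the work, as an engineer would, in place of code of your own. Each camera call takes 0.05 s, during which the arm holds its last target. There are 200 camera calls.

### The job

I want to refit the loose stay of the tool chest's lid. Take the ear defenders that stand on the lid and hang them gently over the free stretch of the pliers rail, one cup on each side of the bar, without dropping them; then lift the lid by its front handle to its balance point, a little short of upright, where it wants to fall neither shut nor back, and hold it still there. Handle the lid gently, neither slamming it nor letting it go over backwards, leave the other tools where they are, and finish while still gripping the handle.

Things in the scene. Friction and masses are not known exactly. Their poses are not given: they have to be found in the camera images.
- defenders_crown (a point): Centre of the crown pad of the ear defenders: rigid black arch, two orange cups, 155 high, 150 wide, 66 deep, 0.24 kg, stood on its cups on the lid. The pad is level, 26 mm wide, 14 thick (this point half-way), 36 long; beyond it the arch slopes down. Cups' feet 148 mm below this point; inside of the arch 7 mm below it; 64 mm between cups. z up, y from cup to cup, x across the strap.
- rail_free (a point): Point on TOP of the bar of the fixed pliers rail, middle of its free stretch: level round steel bar 12 mm across, 340 mm long, top 148 mm above the bench, on two thin end brackets, a thin tie bar near the bench below. y along the bar, z up. Free for hanging things centred up to 80 mm either side of this point; two pliers hang astride the bar 133 and 163 mm to the -y side.
- lid (a joint): Angle of the tool chest's lid about its far upper edge: 0 shut, grows as the front rises, stop 1.95. Hinge almost frictionless: balance point at 1.32 rad (76 degrees open, 14 short of upright, as the lid is 35 mm deep); below it the lid falls shut, beyond it back. Fixed dark green steel chest, 260 wide, 180 deep, 125 mm high with the lid; lid about 0.7 kg.
- lid_hinge (a point): Middle of the hinge line, fixed, 90 mm above the bench at the back of the chest: y along the hinge, x pointing level from the chest's front to its back, z up.
- lid_handle (a point): Front handle of the lid; this point is mid-way along its grip: bow of round steel rod 9 mm thick, straight for 102 mm along y (parallel to the hinge), rod centre 42 mm out from the lid's front face (37 mm finger gap). Lid shut: rod 222 mm in front of the hinge line, 16 mm above it, 106 mm above the bench (lid top 125). It goes round with the lid and can turn between finger pads.
- pliers_red: Pliers with red handles, 141 mm long, hung astride the rail near one end, jaws up; stands 36 mm above the bar. Leave it alone.
- pliers_blue: Pliers with blue handles, as the red ones, hung 30 mm beside them on the side of the free stretch. Leave it alone.
- hammer: Hammer lying left on the bench, handle towards the robot. Leave it alone.
- screwdriver: Screwdriver lying on the bench in the gap between chest and rail, pointing away from the robot. Leave it alone.
- spool: Copper-coloured wire spool, 68 mm across, 46 mm high, standing at the back. Leave it alone.
- jar: Small glass jar with a lid, 60 mm across, 70 mm high, standing between chest and rail, nearer the robot. Leave it alone.
- file: Flat file with a wooden handle lying on the right of the bench. Leave it alone.
Things that resemble listed ones, but are neither listed nor needed, are in the scene too. There is more than one size of the part that bears defenders_crown; the job needs the larger.

How it is judged:
By the outcome, as a careful person would: the job done as asked, in the order asked, and still so for the second after the job is handed in, while the arm keeps its last pose, push and grip.
It also fails if it takes over 70 s, if anything falls off the work surface, if the arm or the gripper's body presses on something with over 40 N, if the wrist force passes 120 N, or if a joint passes its speed limit or range.

## Working session

There is one attempt and no reset: what is moved stays moved. The work goes in short steps, Python scripts to look and compute and a tool call to move; the robot and the scene stay as the last step left them, time stands still between calls to the robot, and variables do not carry over. Pictures are saved under pics/ and viewed, at most 10 in all, crops included, and the job is handed in when it is done.

Besides the shell and the picture viewer there is one more tool, called after "Request:" by a JSON object that holds its "api" and its "payload". jog_arm: Moves the arm, as the interface text tells. Its arguments: {"type":"object","properties":{"hand":{"type":"array"},"travel":{"type":"array"},"yaw":{"type":"array"},"grip_force":{"type":"number"}},"required":["hand","travel","yaw"]}

```bash
mkdir -p pics; python3 - <<'E'
from rig import env
import cv2
s=env.observe();print(s['time_s'],s['position'],s['tool_rot'],s['grip_width'],env.finger_overhang)
for n in('top','side'):
    cv2.imwrite(f'pics/{n}0.png',env.get_image(n)[:,:,::-1]);print(n,env.calibration(n))
print(env.calibration('wrist'))
E
```

```text
0.0 [ 0.20128779 -0.51154722  0.24771343] [[ 9.30581984e-01  3.66083490e-01 -2.24754427e-04]
 [ 3.66083410e-01 -9.30580877e-01  1.47249320e-03]
 [ 3.29903277e-04 -1.45255451e-03 -9.99998891e-01]] 0.0859832008399407 0.017
top {'fx': 496.8971924407842, 'fy': 496.8971924407842, 'cx': 321.5633025898976, 'cy': 237.5412364188912, 'position': array([ 0.32135464, -0.0039786 ,  1.5155991 ]), 'rotation': array([[ 0.08448717, -0.97568332,  0.20224733],
       [-0.99642358, -0.08244214,  0.01852975],
       [-0.00140547, -0.20308954, -0.97915916]])}
side {'fx': 439.47126551702837, 'fy': 439.47126551702837, 'cx': 323.75607616703485, 'cy': 234.01022164055823, 'position': array([0.43738517, 0.72582534, 1.03335516]), 'rotation': array([[-0.96821673, -0.20085077,  0.14904807],
       [-0.24944801,  0.73203501, -0.63395618],
       [ 0.01822218, -0.65098673, -0.75887037]])}
{'fx': 352.40759539158705, 'fy': 352.40759539158705, 'cx': 318.1974385247298, 'cy': 241.44219189179012, 'hand_eye': array([[-8.03809926e-04, -9.61994486e-01, -2.73067690e-01,
         7.04608929e-02],
       [ 9.99998889e-01, -4.30472456e-04, -1.42710734e-03,
         7.86037179e-04],
       [ 1.25532127e-03, -2.73068533e-01,  9.61993763e-01,
        -1.25826727e-01],
       [ 0.00000000e+00,  0.00000000e+00,  0.00000000e+00,
         1.00000000e+00]])}
```

View pics/top0.png

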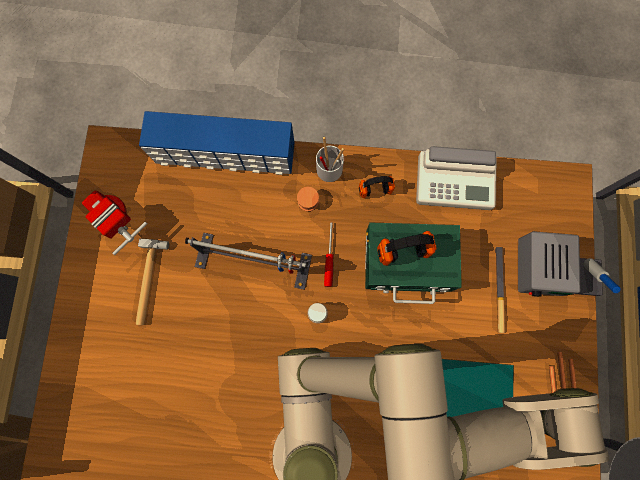

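View pics/side0.png

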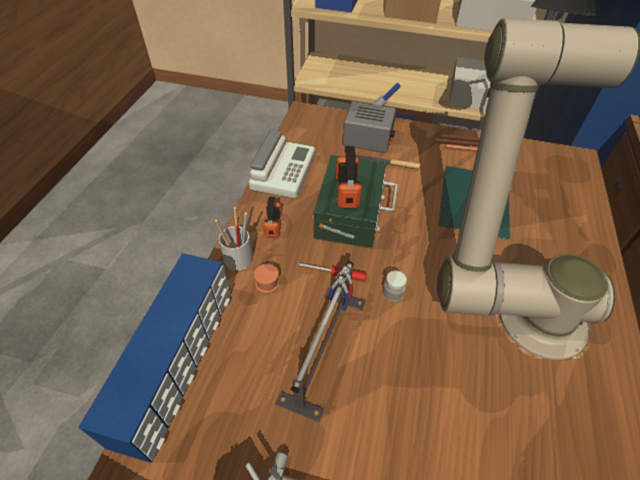

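The top view shows two sets of ear defenders: one on the green lid at (408,246) and a smaller set on the bench at (377,187). I choose the ones on the lid. The handle is at about (414,297), and the rail runs from (190,241) to (305,265), with the pliers at its right end. Next I'll take one close composite crop.

```bash
python3 - <<'E'
import cv2,numpy as np
t=cv2.imread('pics/top0.png');s=cv2.imread('pics/side0.png')
def c(i,x,y,w,h,k):
    o=cv2.resize(i[y:y+h,x:x+w],None,fx=k,fy=k,interpolation=cv2.INTER_CUBIC)
    for u in range(x//10*10+10,x+w,10):cv2.line(o,((u-x)*k,0),((u-x)*k,5 if u%50 else 14),(255,255,255),1)
    for v in range(y//10*10+10,y+h,10):cv2.line(o,(0,(v-y)*k),(5 if v%50 else 14,(v-y)*k),(255,255,255),1)
    return o
cv2.imwrite('pics/c1.png',np.vstack([np.hstack([c(t,365,220,100,75,4),c(t,185,220,133,100,3)[:300,:400] if 0 else cv2.resize(c(t,185,220,133,100,3),(400,300))]),np.hstack([c(s,310,140,100,75,4),c(s,270,260,100,150,2)[:300] if 0 else cv2.copyMakeBorder(c(s,270,260,133,150,2),0,0,0,134,0)])]))
E
```

```text
(no output)
```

View pics/c1.png

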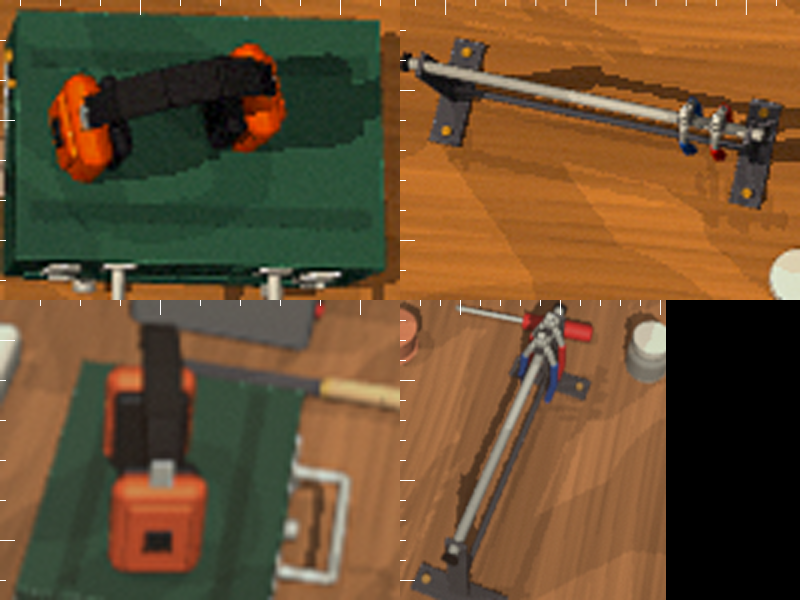

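```bash
cat > h.py <<'E'
import numpy as np
from rig import env
def ray(n,u,v,z):
    c=env.calibration(n);R=np.array(c['rotation']);p=np.array(c['position'])
    d=R@[(u-c['cx'])/c['fx'],(v-c['cy'])/c['fy'],1.];return p+d*(z-p[2])/d[2]
E
python3 - <<'E'
from h import *
np.set_printoptions(precision=4,suppress=True)
for l,n,u,v,z in [('crown','top',410.5,242,.28),('cupL','top',385,251,.165),('cupR','top',430.5,244,.165),
 ('crown side','side',350,154,.28),('cupnear side','side',349.5,270/2+137,.16),
 ('railL','top',189,240.7,.142),('railR','top',303.3,264.3,.142),('railL side','side',270+55/2,260+250/2,.142),('railR side','side',270+150/2,260+15,.142),
 ('h1','top',395,301,.106),('h2','top',434,302,.106),('h1s','side',397,258.75,.106),('h2s','side',393.7,285,.106),
 ('lid bl','top',369.5,223,.125),('lid br','top',460,225.5,.125),('lid fl','top',367,286,.125),('lid fr','top',461,287,.125)]:
    print(l,ray(n,u,v,z))
E
```

```text
crown [ 0.584  -0.2062  0.28  ]
cupL [ 0.5773 -0.1561  0.165 ]
cupR [ 0.6075 -0.2804  0.165 ]
crown side [ 0.588  -0.1959  0.28  ]
cupnear side [0.5178 0.0979 0.16  ]
railL [0.5645 0.3938 0.142 ]
railR [0.5247 0.0664 0.142 ]
railL side [0.5623 0.3928 0.142 ]
railR side [0.5283 0.0968 0.142 ]
h1 [ 0.4477 -0.1992  0.106 ]
h2 [ 0.4542 -0.309   0.106 ]
h1s [ 0.4097 -0.0165  0.106 ]
h2s [0.4058 0.0692 0.106 ]
lid bl [ 0.6627 -0.1114  0.125 ]
lid br [ 0.6772 -0.3708  0.125 ]
lid fl [ 0.4812 -0.1162  0.125 ]
lid fr [ 0.5006 -0.3785  0.125 ]
```

Both rail views agree. The chest measures 260 x 180 mm, as it should. I'll move above the crown and look from close by.

Request:
{"api": "jog_arm", "payload": {"hand": [0.085, 0.085, 0.085, 0.085, 0.085], "travel": [[0.039, 0.03, 0.028], [0.039, 0.03, 0.028], [0.039, 0.03, 0.028], [0.039, 0.03, 0.028], [0.039, 0.03, 0.028]], "yaw": [0.1435, 0.1435, 0.1435, 0.1435, 0.1435]}}

```text
time_s: 0.72
position: [0.3974, -0.3605, 0.389]
tool_rot: [[0.456, 0.89, -0.0], [0.89, -0.456, 0.001], [0.0, -0.001, -1.0]]
ft_force: [0.3, -0.2, -0.0]
grip_width: 0.0853
gripper_force: 0.0
```

Request:
{"api": "jog_arm", "payload": {"hand": [0.085, 0.085, 0.085, 0.085, 0.085], "travel": [[0.039, 0.03, 0.0], [0.039, 0.03, 0.0], [0.039, 0.03, 0.0], [0.039, 0.03, 0.0], [0.039, 0.03, 0.0]], "yaw": [0.1435, 0.1435, 0.1435, 0.1435, 0.1435]}}

```text
time_s: 1.35
position: [0.5925, -0.2106, 0.3879]
tool_rot: [[-0.241, 0.97, -0.001], [0.97, 0.241, 0.0], [0.001, -0.001, -1.0]]
ft_force: [1.1, -1.0, -0.4]
grip_width: 0.0852
gripper_force: 0.0
```

Request:
{"api": "jog_arm", "payload": {"hand": [0.085, 0.085, 0.085, 0.085, 0.085], "travel": [[0, 0, 0], [0, 0, 0], [0, 0, 0], [0, 0, 0], [0, 0, 0]], "yaw": [0, 0, 0, 0, 0]}}

```text
time_s: 1.98
position: [0.591, -0.2122, 0.3885]
tool_rot: [[-0.236, 0.972, 0.0], [0.972, 0.236, -0.0], [-0.0, 0.0, -1.0]]
ft_force: [-0.6, -0.2, -0.7]
grip_width: 0.085
gripper_force: 0.0
```

```bash
cat >> h.py <<'E'
def wray(s,u,v,z):
    c=env.calibration('wrist');H=np.array(c['hand_eye']);R=np.array(s['tool_rot'])
    p=R@H[:3,3]+s['position'];d=R@H[:3,:3]@[(u-c['cx'])/c['fx'],(v-c['cy'])/c['fy'],1.];return p+d*(z-p[2])/d[2]
E
python3 - <<'E'
from h import *
import cv2,pickle
s=env.observe();print(s['time_s'],s['position'],s['tool_rot'])
i=env.get_image('wrist')[:,:,::-1].copy();cv2.imwrite('pics/w1.png',i);pickle.dump(s,open('s1.pkl','wb'))
E
```

```text
1.975 [ 0.5909767  -0.21224897  0.3885246 ] [[-2.35756992e-01  9.71812021e-01  1.93014407e-04]
 [ 9.71812026e-01  2.35757017e-01 -1.21175016e-04]
 [-1.63263838e-04  1.59005865e-04 -9.99999974e-01]]
```

View pics/w1.png

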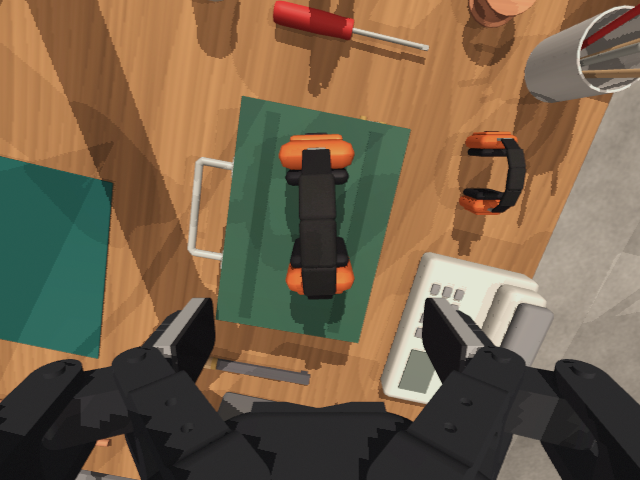

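The wrist view shows the strap running vertically, in line with the fingers, at column 318 and rows 150 to 297. The handle is at (195,208), and the small decoy is at (495,172). I'll crop to find the facets of the pad.

```bash
python3 - <<'E'
from h import *
import cv2,pickle
s=pickle.load(open('s1.pkl','rb'))
i=cv2.imread('pics/w1.png')[125:305,180:380]
i=np.clip(i.astype(float)*1.0,0,255);i=(255*(i/255)**.5).astype('uint8')
i=cv2.resize(i,None,fx=3.3333,fy=3.3333,interpolation=cv2.INTER_CUBIC)
for v in range(130,305,10):cv2.line(i,(0,int((v-125)*3.3333)),(8 if v%50 else 25,int((v-125)*3.3333)),(255,255,255),1)
for u in range(190,380,10):cv2.line(i,(int((u-180)*3.3333),0),(int((u-180)*3.3333),8 if u%50 else 25),(255,255,255),1)
cv2.imwrite('pics/w1c.png',i)
for v in(190,200,210,215,220,230,240):print(v,wray(s,318,v,.28))
print(wray(s,198,161,.106),wray(s,191,251,.106))
E
```

```text
190 [ 0.58316822 -0.17517669  0.28      ]
200 [ 0.58473552 -0.18166427  0.28      ]
210 [ 0.58632732 -0.1882533   0.28      ]
215 [ 0.58713259 -0.1915866   0.28      ]
220 [ 0.58794421 -0.19494618  0.28      ]
230 [ 0.58958679 -0.20174537  0.28      ]
240 [ 0.59125567 -0.20865343  0.28      ]
[ 0.44876144 -0.19745927  0.106     ] [ 0.4559468  -0.30540424  0.106     ]
```

View pics/w1c.png

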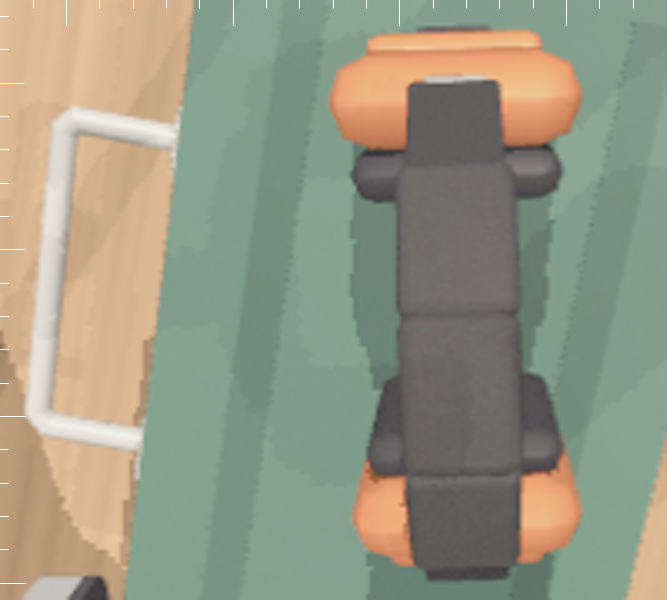

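The pad is the facet at rows 219 to 266, column 318.5, which puts the crown at about (0.592,-0.210). That agrees with the midpoint of the cups. I'll descend for a shallow grip, so that the fingertips stay above the underside of the strap and clear of the bar later.

Request:
{"api": "jog_arm", "payload": {"hand": [0.085, 0.085, 0.06, 0.05, 0.045], "travel": [[0.001, 0.001, -0.03], [0, 0, -0.03], [0, 0, -0.025], [0, 0, -0.0185], [0, 0, 0]], "yaw": [0, 0, 0, 0, 0], "grip_force": 40}}

```text
time_s: 2.65
position: [0.5919, -0.2107, 0.2837]
tool_rot: [[-0.237, 0.972, -0.002], [0.972, 0.237, 0.001], [0.002, -0.002, -1.0]]
ft_force: [-0.4, 0.5, 0.7]
grip_width: 0.0453
gripper_force: 0.0
```

Request:
{"api": "jog_arm", "payload": {"hand": [0.035, 0.03, 0.02, 0.02, 0.02], "travel": [[0, 0, 0], [0, 0, 0], [0, 0, 0], [0, 0, 0], [0, 0, 0]], "yaw": [0, 0, 0, 0, 0]}}

```text
time_s: 3.28
position: [0.5924, -0.211, 0.2859]
tool_rot: [[-0.237, 0.972, 0.002], [0.972, 0.237, -0.001], [-0.002, 0.001, -1.0]]
ft_force: [-1.4, -0.4, 6.4]
grip_width: 0.0246
gripper_force: 40.8
```

Request:
{"api": "jog_arm", "payload": {"hand": [0.02, 0.02, 0.02, 0.02, 0.02], "travel": [[0, 0, 0], [0, 0, 0], [0, 0, 0], [0, 0, 0.01], [0, 0, 0.01]], "yaw": [0, 0, 0, 0, 0]}}

```text
time_s: 3.9
position: [0.5923, -0.2107, 0.3051]
tool_rot: [[-0.237, 0.972, -0.001], [0.972, 0.237, 0.001], [0.001, -0.001, -1.0]]
ft_force: [-0.8, -0.7, -2.5]
grip_width: 0.025
gripper_force: 39.9
```

```bash
python3 - <<'E'
from h import *
import cv2
s=env.observe();print(s['time_s'],s['position'],s['grip_width'],s['gripper_force'],s['ft_force'])
a=env.get_image('wrist')[:,:,::-1];b=env.get_image('side')[:,:,::-1][100:250,270:430]
cv2.imwrite('pics/g1.png',np.hstack([cv2.resize(a,(400,300)),cv2.resize(b,(320,300))]))
E
```

```text
3.9 [ 0.59233762 -0.21074709  0.30506891] 0.024953970554552094 39.87628161907196 [-0.75881581 -0.70200526 -2.48038411]
```

View pics/g1.png

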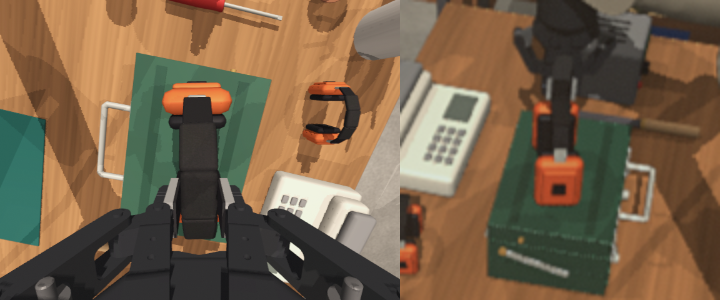

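The grip holds: the width is 25 mm and the load is -2.5 N, which matches the 0.24 kg given. Next I'll lift, carry and turn.

Request:
{"api": "jog_arm", "payload": {"hand": [0.02, 0.02, 0.02, 0.02, 0.02], "travel": [[0, 0, 0.016], [0, 0, 0.02], [0, 0, 0.02], [0, 0, 0.02], [0, 0.015, 0.01]], "yaw": [0, 0, 0, 0, 0.033]}}

```text
time_s: 4.62
position: [0.5924, -0.196, 0.3912]
tool_rot: [[-0.269, 0.963, 0.0], [0.963, 0.269, -0.0], [-0.0, 0.0, -1.0]]
ft_force: [0.0, -0.7, -2.7]
grip_width: 0.0249
gripper_force: 39.9
```

Request:
{"api": "jog_arm", "payload": {"hand": [0.02, 0.02, 0.02, 0.02, 0.02], "travel": [[-0.002, 0.03, 0], [-0.003, 0.034, 0], [-0.003, 0.034, 0], [-0.003, 0.034, 0], [-0.003, 0.034, 0]], "yaw": [0.08, 0.085, 0.085, 0.085, 0.085]}}

```text
time_s: 5.25
position: [0.5778, -0.0277, 0.3904]
tool_rot: [[-0.642, 0.767, -0.001], [0.767, 0.642, 0.001], [0.001, -0.0, -1.0]]
ft_force: [0.9, -0.2, -2.0]
grip_width: 0.0247
gripper_force: 39.9
```

Request:
{"api": "jog_arm", "payload": {"hand": [0.02, 0.02, 0.02, 0.02, 0.02], "travel": [[-0.003, 0.034, 0], [-0.003, 0.034, 0], [-0.003, 0.034, 0], [-0.003, 0.034, 0], [-0.003, 0.034, 0]], "yaw": [0.085, 0.085, 0.085, 0.085, 0.085]}}

```text
time_s: 5.88
position: [0.5625, 0.1421, 0.3904]
tool_rot: [[-0.901, 0.434, -0.001], [0.434, 0.901, 0.0], [0.001, -0.0, -1.0]]
ft_force: [0.0, 0.4, -2.1]
grip_width: 0.0248
gripper_force: 39.8
```

Request:
{"api": "jog_arm", "payload": {"hand": [0.02, 0.02, 0.02, 0.02, 0.02], "travel": [[-0.003, 0.034, 0], [-0.004, 0.034, 0], [-0.004, 0.028, 0], [-0.004, 0.022, 0], [0, 0, 0]], "yaw": [0.085, 0.085, 0.08, 0.085, 0]}}

```text
time_s: 6.5
position: [0.5473, 0.2601, 0.3903]
tool_rot: [[-0.993, 0.115, -0.001], [0.115, 0.993, 0.0], [0.001, -0.0, -1.0]]
ft_force: [0.3, -1.0, -2.5]
grip_width: 0.0247
gripper_force: 39.9
```

Request:
{"api": "jog_arm", "payload": {"hand": [0.02, 0.02, 0.02, 0.02, 0.02], "travel": [[0, 0, 0], [0, 0, 0], [0, 0, 0], [0, 0, 0], [0, 0, 0]], "yaw": [0, 0, 0, 0, 0]}}

```text
time_s: 7.12
position: [0.5484, 0.2581, 0.3908]
tool_rot: [[-0.993, 0.119, 0.0], [0.119, 0.993, -0.0], [-0.0, -0.0, -1.0]]
ft_force: [-0.1, -0.8, -2.5]
grip_width: 0.0247
gripper_force: 39.9
```

```bash
python3 - <<'E'
from h import *
import cv2,pickle
s=env.observe();print(s['time_s'],s['position'],s['tool_rot'],s['grip_width'],s['ft_force'])
a=env.get_image('wrist')[:,:,::-1];pickle.dump(s,open('s2.pkl','wb'))
b=env.get_image('side')[:,:,::-1][200:420,230:400]
cv2.imwrite('pics/w2.png',np.hstack([cv2.resize(a,(480,360)),cv2.resize(b,(278,360))]))
E
```

```text
7.125 [0.54837697 0.25806155 0.39082904] [[-9.92922212e-01  1.18766495e-01  5.76461462e-06]
 [ 1.18766495e-01  9.92922212e-01 -2.05846071e-05]
 [-8.16857555e-06 -1.97542705e-05 -1.00000000e+00]] 0.024673787766715093 [-0.05231559 -0.82859142 -2.49926544]
```

View pics/w2.png

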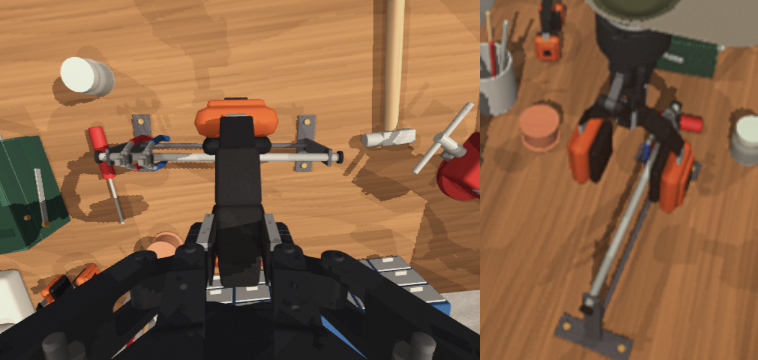

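The rail runs level in the wrist view at row 209, from column 140 to 453 at full size, so the yaw is right. The blue pliers are at about (213,197). I'll check the rail position against the TCP.

```bash
python3 - <<'E'
from h import *
import pickle
s=pickle.load(open('s2.pkl','rb'))
for u,v in [(140,210),(453,209),(400,209.5)]:print(wray(s,u,v,.142))
E
```

```text
[0.528458   0.06737351 0.142     ]
[0.56774578 0.40222018 0.142     ]
[0.56145373 0.34549583 0.142     ]
```

Request:
{"api": "jog_arm", "payload": {"hand": [0.02, 0.02, 0.02, 0.02, 0.02], "travel": [[0, 0, -0.03], [0, 0, -0.035], [0, 0, -0.035], [0, 0, -0.035], [0, 0, -0.035]], "yaw": [0, 0, 0, 0, 0]}}

```text
time_s: 7.85
position: [0.5483, 0.2582, 0.2198]
tool_rot: [[-0.993, 0.119, 0.0], [0.119, 0.993, 0.0], [-0.0, 0.0, -1.0]]
ft_force: [1.2, -0.4, -2.0]
grip_width: 0.0248
gripper_force: 39.9
```

Request:
{"api": "jog_arm", "payload": {"hand": [0.02, 0.02, 0.02, 0.02, 0.02], "travel": [[0, 0, -0.02], [0, 0, -0.012], [0, 0, -0.006], [0, 0, -0.004], [0, 0, -0.002]], "yaw": [0, 0, 0, 0, 0]}}

```text
time_s: 8.48
position: [0.5485, 0.2583, 0.1772]
tool_rot: [[-0.993, 0.118, 0.001], [0.118, 0.993, 0.0], [-0.001, 0.0, -1.0]]
ft_force: [-0.6, 0.4, -2.4]
grip_width: 0.0247
gripper_force: 39.9
```

Request:
{"api": "jog_arm", "payload": {"hand": [0.02, 0.02, 0.02, 0.02, 0.02], "travel": [[0, 0, -0.002], [0, 0, -0.002], [0, 0, -0.001], [0, 0, 0], [0, 0, 0]], "yaw": [0, 0, 0, 0, 0]}}

```text
time_s: 9.1
position: [0.5484, 0.2582, 0.1719]
tool_rot: [[-0.993, 0.118, 0.0], [0.118, 0.993, 0.0], [-0.0, 0.0, -1.0]]
ft_force: [-0.5, -0.2, -2.0]
grip_width: 0.0248
gripper_force: 39.9
```

Request:
{"api": "jog_arm", "payload": {"hand": [0.02, 0.02, 0.02, 0.02, 0.02], "travel": [[0, 0, -0.001], [0, 0, 0], [0, 0, -0.001], [0, 0, 0], [0, 0, 0]], "yaw": [0, 0, 0, 0, 0]}}

```text
time_s: 9.72
position: [0.5483, 0.2582, 0.1698]
tool_rot: [[-0.993, 0.119, -0.0], [0.119, 0.993, -0.0], [0.0, -0.0, -1.0]]
ft_force: [0.3, -0.7, -1.9]
grip_width: 0.0246
gripper_force: 39.9
```

Request:
{"api": "jog_arm", "payload": {"hand": [0.02, 0.02, 0.02, 0.02, 0.02], "travel": [[0, 0, -0.001], [0, 0, 0], [0, 0, 0], [0, 0, 0], [0, 0, 0]], "yaw": [0, 0, 0, 0, 0]}}

```text
time_s: 10.35
position: [0.5483, 0.2582, 0.1689]
tool_rot: [[-0.993, 0.118, 0.0], [0.118, 0.993, -0.0], [-0.0, -0.0, -1.0]]
ft_force: [0.2, 0.6, -2.6]
grip_width: 0.0249
gripper_force: 39.9
```

Request:
{"api": "jog_arm", "payload": {"hand": [0.02, 0.02, 0.02, 0.02, 0.02], "travel": [[0, 0, -0.001], [0, 0, 0], [0, 0, 0], [0, 0, 0], [0, 0, 0]], "yaw": [0, 0, 0, 0, 0]}}

```text
time_s: 10.98
position: [0.5483, 0.2582, 0.1678]
tool_rot: [[-0.993, 0.118, 0.0], [0.118, 0.993, -0.0], [-0.0, -0.0, -1.0]]
ft_force: [0.5, -0.4, -1.5]
grip_width: 0.0248
gripper_force: 39.9
```

Request:
{"api": "jog_arm", "payload": {"hand": [0.02, 0.02, 0.02, 0.02, 0.02], "travel": [[0, 0, -0.001], [0, 0, 0], [0, 0, 0], [0, 0, 0], [0, 0, 0]], "yaw": [0, 0, 0, 0, 0]}}

```text
time_s: 11.6
position: [0.5484, 0.2582, 0.1675]
tool_rot: [[-0.993, 0.118, 0.001], [0.118, 0.993, 0.0], [-0.001, 0.0, -1.0]]
ft_force: [-2.5, -1.0, 5.2]
grip_width: 0.0249
gripper_force: 40.8
```

Contact shows as +5 N at the expected height. I'll ease off a little and open slowly.

Request:
{"api": "jog_arm", "payload": {"hand": [0.02, 0.028, 0.034, 0.045, 0.055], "travel": [[0, 0, 0.0005], [0, 0, 0], [0, 0, 0], [0, 0, 0], [0, 0, 0]], "yaw": [0, 0, 0, 0, 0]}}

```text
time_s: 12.22
position: [0.5484, 0.2582, 0.1672]
tool_rot: [[-0.993, 0.119, -0.0], [0.119, 0.993, -0.0], [0.0, -0.0, -1.0]]
ft_force: [-0.3, 0.4, 0.6]
grip_width: 0.0548
gripper_force: 0.0
```

Request:
{"api": "jog_arm", "payload": {"hand": [0.06, 0.06, 0.06, 0.06, 0.06], "travel": [[0, 0, 0], [0, 0, 0.005], [0, 0, 0.01], [0, 0, 0.02], [0, 0, 0.03]], "yaw": [0, 0, 0, 0, 0]}}

```text
time_s: 12.85
position: [0.5481, 0.2581, 0.2332]
tool_rot: [[-0.993, 0.119, -0.001], [0.119, 0.993, -0.0], [0.001, -0.0, -1.0]]
ft_force: [0.3, -0.1, 0.9]
grip_width: 0.0598
gripper_force: 0.0
```

Request:
{"api": "jog_arm", "payload": {"hand": [0.06, 0.06, 0.06, 0.06, 0.06], "travel": [[0, 0, 0.03], [0, 0, 0.03], [0, 0, 0.03], [0, 0, 0.03], [0, 0, 0]], "yaw": [0, 0, 0, 0, 0]}}

```text
time_s: 13.48
position: [0.5486, 0.2583, 0.3553]
tool_rot: [[-0.993, 0.118, 0.005], [0.118, 0.993, 0.001], [-0.005, 0.002, -1.0]]
ft_force: [0.5, 1.4, -0.7]
grip_width: 0.06
gripper_force: 0.0
```

```bash
python3 - <<'E'
from h import *
import cv2,pickle
s=env.observe();print(s['time_s'],s['position'],s['grip_width'],s['ft_force'])
a=env.get_image('wrist')[:,:,::-1]
b=env.get_image('side')[:,:,::-1][230:430,240:394]
cv2.imwrite('pics/w3.png',np.hstack([cv2.resize(a,(480,360)),cv2.resize(b,(278,360))]))
E
```

```text
13.475 [0.54858454 0.25829246 0.35531843] 0.060004389362304685 [ 0.47525455  1.40695705 -0.73655206]
```

View pics/w3.png

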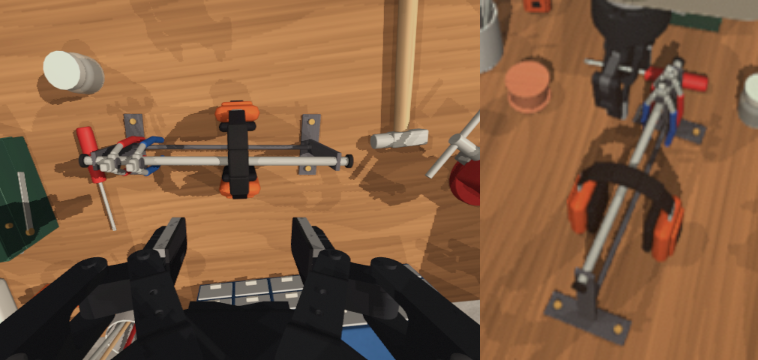

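The defenders hang level on the free stretch, with a cup on each side of the bar, at (238,148) in the wrist half. The pliers have not moved. Next I'll go above the lid handle.

Request:
{"api": "jog_arm", "payload": {"hand": [0.06, 0.06, 0.05, 0.04, 0.03], "travel": [[-0.004, -0.024, 0.01], [-0.0065, -0.034, 0], [-0.0065, -0.034, 0], [-0.0065, -0.034, 0], [-0.0065, -0.034, 0]], "yaw": [-0.07, -0.092, -0.092, -0.092, -0.092]}}

```text
time_s: 14.2
position: [0.5177, 0.0971, 0.3612]
tool_rot: [[-0.847, 0.531, -0.002], [0.531, 0.847, 0.0], [0.002, -0.001, -1.0]]
ft_force: [0.3, 0.2, 0.6]
grip_width: 0.0302
gripper_force: 0.0
```

Request:
{"api": "jog_arm", "payload": {"hand": [0.03, 0.03, 0.03, 0.03, 0.03], "travel": [[-0.0065, -0.035, 0], [-0.0065, -0.035, 0], [-0.0065, -0.035, 0], [-0.0065, -0.035, 0], [-0.0065, -0.035, 0]], "yaw": [-0.094, -0.094, -0.094, -0.094, -0.094]}}

```text
time_s: 14.82
position: [0.4852, -0.0778, 0.3613]
tool_rot: [[-0.515, 0.857, -0.002], [0.857, 0.515, 0.001], [0.002, -0.001, -1.0]]
ft_force: [1.1, 0.2, -0.3]
grip_width: 0.0302
gripper_force: 0.0
```

Request:
{"api": "jog_arm", "payload": {"hand": [0.03, 0.03, 0.03, 0.03, 0.03], "travel": [[-0.0065, -0.035, -0.01], [-0.0065, -0.035, -0.02], [-0.0065, -0.035, -0.03], [-0.0065, -0.035, -0.03], [-0.0065, -0.035, -0.02]], "yaw": [-0.094, -0.094, -0.094, -0.094, -0.094]}}

```text
time_s: 15.45
position: [0.4523, -0.2523, 0.25]
tool_rot: [[-0.071, 0.997, -0.003], [0.997, 0.071, 0.002], [0.003, -0.002, -1.0]]
ft_force: [0.8, -0.2, 0.7]
grip_width: 0.0302
gripper_force: 0.0
```

Request:
{"api": "jog_arm", "payload": {"hand": [0.03, 0.03, 0.03, 0.03, 0.03], "travel": [[0, 0, 0], [0, 0, 0], [0, 0, 0], [0, 0, 0], [0, 0, 0]], "yaw": [0, 0, 0, 0, 0]}}

```text
time_s: 16.08
position: [0.4535, -0.2514, 0.2526]
tool_rot: [[-0.075, 0.997, 0.0], [0.997, 0.075, -0.0], [-0.0, 0.0, -1.0]]
ft_force: [-0.2, -0.3, 0.0]
grip_width: 0.0303
gripper_force: 0.0
```

```bash
python3 - <<'E'
from h import *
import cv2,pickle
s=env.observe();print(s['time_s'],s['position'],s['tool_rot'],s['grip_width'])
a=env.get_image('wrist')[:,:,::-1];cv2.imwrite('pics/w4.png',a);pickle.dump(s,open('s4.pkl','wb'))
E
```

```text
16.075 [ 0.4534783  -0.25140484  0.25260712] [[-7.47149557e-02  9.97204853e-01  3.94817912e-04]
 [ 9.97204871e-01  7.47150833e-02 -3.18881636e-04]
 [-3.47489169e-04  3.69889117e-04 -9.99999871e-01]] 0.03026835973072098
```

View pics/w4.png

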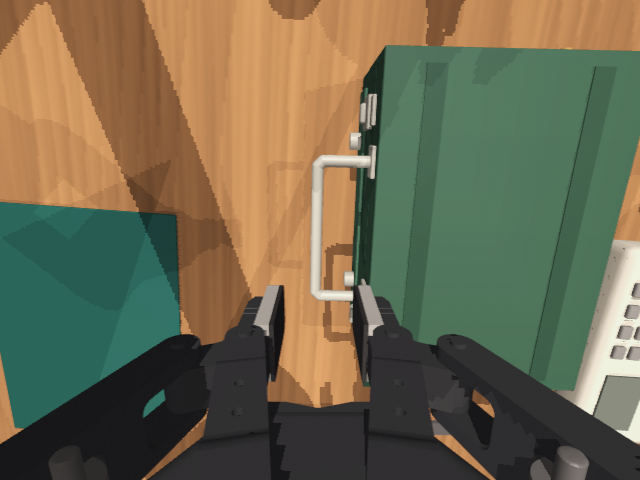

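The handle rod runs from (320,160) to (317,296) and lies between the fingers.

```bash
python3 - <<'E'
from h import *
import pickle
s=pickle.load(open('s4.pkl','rb'))
a,b=wray(s,320,162,.106),wray(s,317,295,.106);print(a,b,(a+b)/2,np.degrees(np.arctan2(-(a-b)[0],(a-b)[1])))
print(wray(s,388,46,.125),wray(s,365,374,.125),wray(s,610,300,.125))
E
```

```text
[ 0.45213015 -0.197192    0.106     ] [ 0.45783154 -0.3061307   0.106     ] [ 0.45498084 -0.25166135  0.106     ] 2.9958839616271113
[ 0.49025598 -0.11993609  0.125     ] [ 0.50253042 -0.36608719  0.125     ] [ 0.68664877 -0.28476176  0.125     ]
```

Request:
{"api": "jog_arm", "payload": {"hand": [0.03, 0.03, 0.03, 0.03, 0.03], "travel": [[0.001, 0, -0.03], [0, 0, -0.035], [0, 0, -0.035], [0, 0, -0.03], [0, 0, -0.0185]], "yaw": [-0.014, 0, 0, 0, 0]}}

```text
time_s: 16.75
position: [0.4541, -0.2515, 0.1025]
tool_rot: [[-0.06, 0.998, -0.001], [0.998, 0.06, 0.001], [0.001, -0.001, -1.0]]
ft_force: [0.6, 0.2, -0.5]
grip_width: 0.0299
gripper_force: 0.0
```

Request:
{"api": "jog_arm", "payload": {"hand": [0.03, 0.025, 0.018, 0.012, 0.005], "travel": [[0, 0, 0], [0, 0, 0], [0, 0, 0], [0, 0, 0], [0, 0, 0]], "yaw": [0, 0, 0, 0, 0], "grip_force": 30}}

```text
time_s: 17.38
position: [0.452, -0.252, 0.1045]
tool_rot: [[-0.061, 0.998, -0.006], [0.998, 0.061, -0.0], [-0.0, -0.006, -1.0]]
ft_force: [-15.6, -2.3, 8.6]
grip_width: 0.0075
gripper_force: 29.6
```

Request:
{"api": "jog_arm", "payload": {"hand": [0.003, 0.003, 0.003, 0.003, 0.003], "travel": [[0, 0, 0], [0, 0, 0], [0, 0, 0], [0, 0, 0], [0, 0, 0]], "yaw": [0, 0, 0, 0, 0]}}

```text
time_s: 18.0
position: [0.452, -0.252, 0.1045]
tool_rot: [[-0.06, 0.998, -0.005], [0.998, 0.06, -0.0], [-0.0, -0.005, -1.0]]
ft_force: [-14.8, -2.8, 8.7]
grip_width: 0.0075
gripper_force: 29.6
```

I'm gripping the rod. The 15 N reaction shows that its true x is about 0.452. I'll relax the offset and work out the arc.

Request:
{"api": "jog_arm", "payload": {"hand": [0.003, 0.003, 0.003, 0.003, 0.003], "travel": [[-0.0015, 0, 0.001], [-0.001, -0.0005, 0], [0, 0, 0], [0, 0, 0], [0, 0, 0]], "yaw": [0, 0, 0, 0, 0]}}

```text
time_s: 18.62
position: [0.4518, -0.2521, 0.1047]
tool_rot: [[-0.06, 0.998, -0.0], [0.998, 0.06, 0.0], [0.0, -0.0, -1.0]]
ft_force: [-0.9, 1.3, -3.7]
grip_width: 0.008
gripper_force: 29.3
```

```bash
python3 - <<'E'
import numpy as np
r,a=np.hypot(.222,.016),np.arctan2(.016,.222)
t=np.linspace(0,1,31);th=1.32*(3*t**2-2*t**3)
al=.222-r*np.cos(a+th);z=r*np.sin(a+th)-.016
p=np.c_[al*np.cos(.059),al*np.sin(.059),z];p=np.round(p,4)
d=np.diff(p,axis=0)
for k in range(0,30,5):print([[round(float(v),4) for v in q] for q in d[k:k+5]],th[k+5].round(3),p[k+5])
E
```

```text
[[0.0001, 0.0, 0.001], [0.0002, 0.0, 0.0027], [0.0004, 0.0, 0.0045], [0.0008, 0.0001, 0.006], [0.0011, 0.0001, 0.0074]] 0.098 [0.0026 0.0002 0.0216]
[[0.0017, 0.0001, 0.0086], [0.0023, 0.0001, 0.0097], [0.003, 0.0002, 0.0106], [0.0038, 0.0002, 0.0113], [0.0048, 0.0003, 0.0118]] 0.342 [0.0182 0.0011 0.0736]
[[0.0057, 0.0003, 0.012], [0.0068, 0.0004, 0.0122], [0.0076, 0.0005, 0.012], [0.0086, 0.0005, 0.0117], [0.0094, 0.0005, 0.0113]] 0.66 [0.0563 0.0033 0.1328]
[[0.0102, 0.0006, 0.0105], [0.0107, 0.0007, 0.0098], [0.0111, 0.0006, 0.009], [0.0113, 0.0007, 0.0079], [0.0114, 0.0007, 0.007]] 0.978 [0.111  0.0066 0.177 ]
[[0.0112, 0.0006, 0.006], [0.0108, 0.0007, 0.0051], [0.0102, 0.0006, 0.0041], [0.0093, 0.0005, 0.0033], [0.0084, 0.0005, 0.0026]] 1.222 [0.1609 0.0095 0.1981]
[[0.0073, 0.0004, 0.0019], [0.0058, 0.0004, 0.0014], [0.0044, 0.0002, 0.0009], [0.0027, 0.0002, 0.0006], [0.001, 0.0001, 0.0001]] 1.32 [0.1821 0.0108 0.203 ]
```

Request:
{"api": "jog_arm", "payload": {"hand": [0.003, 0.003, 0.003, 0.003, 0.003], "travel": [[0.0001, 0, 0.001], [0.0002, 0, 0.0027], [0.0004, 0, 0.0045], [0.0008, 0.0001, 0.006], [0.0011, 0.0001, 0.0074]], "yaw": [0, 0, 0, 0, 0]}}

```text
time_s: 19.25
position: [0.4545, -0.252, 0.1269]
tool_rot: [[-0.06, 0.998, -0.0], [0.998, 0.06, 0.0], [0.0, -0.0, -1.0]]
ft_force: [0.6, 2.4, -3.7]
grip_width: 0.0075
gripper_force: 29.2
```

Request:
{"api": "jog_arm", "payload": {"hand": [0.003, 0.003, 0.003, 0.003, 0.003], "travel": [[0.0017, 0.0001, 0.0086], [0.0023, 0.0001, 0.0097], [0.003, 0.0002, 0.0106], [0.0038, 0.0002, 0.0113], [0.0048, 0.0003, 0.0118]], "yaw": [0, 0, 0, 0, 0]}}

```text
time_s: 19.88
position: [0.47, -0.2512, 0.1793]
tool_rot: [[-0.06, 0.998, -0.001], [0.998, 0.06, -0.0], [0.0, -0.001, -1.0]]
ft_force: [-4.5, 1.0, -2.8]
grip_width: 0.0077
gripper_force: 29.2
```

Forces are small and about equal to the lid's weight, so I'll carry on.

Request:
{"api": "jog_arm", "payload": {"hand": [0.003, 0.003, 0.003, 0.003, 0.003], "travel": [[0.0057, 0.0003, 0.012], [0.0068, 0.0004, 0.0122], [0.0076, 0.0005, 0.012], [0.0086, 0.0005, 0.0117], [0.0094, 0.0005, 0.0113]], "yaw": [0, 0, 0, 0, 0]}}

```text
time_s: 20.5
position: [0.5077, -0.2492, 0.2394]
tool_rot: [[-0.06, 0.998, -0.001], [0.998, 0.06, -0.001], [-0.001, -0.001, -1.0]]
ft_force: [-6.9, 0.1, 1.2]
grip_width: 0.0073
gripper_force: 29.3
```

Request:
{"api": "jog_arm", "payload": {"hand": [0.003, 0.003, 0.003, 0.003, 0.003], "travel": [[0.0102, 0.0006, 0.0105], [0.0107, 0.0007, 0.0098], [0.0111, 0.0006, 0.009], [0.0113, 0.0007, 0.0079], [0.0114, 0.0007, 0.007]], "yaw": [0, 0, 0, 0, 0]}}

```text
time_s: 21.12
position: [0.5632, -0.2462, 0.2847]
tool_rot: [[-0.059, 0.998, 0.002], [0.998, 0.059, -0.003], [-0.003, 0.002, -1.0]]
ft_force: [-4.5, -1.0, 6.6]
grip_width: 0.0078
gripper_force: 30.3
```

Request:
{"api": "jog_arm", "payload": {"hand": [0.003, 0.003, 0.003, 0.003, 0.003], "travel": [[0.0112, 0.0006, 0.006], [0.0108, 0.0007, 0.0051], [0.0102, 0.0006, 0.0041], [0.0093, 0.0005, 0.0033], [0.0084, 0.0005, 0.0026]], "yaw": [0, 0, 0, 0, 0]}}

```text
time_s: 21.75
position: [0.6135, -0.2434, 0.3047]
tool_rot: [[-0.059, 0.998, 0.003], [0.998, 0.059, -0.003], [-0.003, 0.003, -1.0]]
ft_force: [-2.8, -2.8, 4.0]
grip_width: 0.0076
gripper_force: 31.1
```

Request:
{"api": "jog_arm", "payload": {"hand": [0.003, 0.003, 0.003, 0.003, 0.003], "travel": [[0.0073, 0.0004, 0.0019], [0.0058, 0.0004, 0.0014], [0.0044, 0.0002, 0.0009], [0.0027, 0.0002, 0.0006], [0.001, 0.0001, 0.0001]], "yaw": [0, 0, 0, 0, 0]}}

```text
time_s: 22.38
position: [0.6344, -0.2423, 0.3091]
tool_rot: [[-0.059, 0.998, 0.002], [0.998, 0.059, -0.002], [-0.003, 0.002, -1.0]]
ft_force: [-2.1, -4.6, 5.4]
grip_width: 0.0077
gripper_force: 31.6
```

Request:
{"api": "jog_arm", "payload": {"hand": [0.003, 0.003, 0.003, 0.003, 0.003], "travel": [[0, 0, 0], [0, 0, 0], [0, 0, 0], [0, 0, 0], [0, 0, 0]], "yaw": [0, 0, 0, 0, 0]}}

```text
time_s: 23.0
position: [0.6343, -0.2423, 0.309]
tool_rot: [[-0.059, 0.998, 0.003], [0.998, 0.059, -0.002], [-0.003, 0.002, -1.0]]
ft_force: [-0.8, -5.2, 5.4]
grip_width: 0.0076
gripper_force: 31.5
```

```bash
python3 - <<'E'
from h import *
import cv2
s=env.observe();print(s['time_s'],s['position'],s['tool_rot'],s['qvel'],s['ft_force'],s['wrist_torque'])
al=(s['position'][0]-.4518)*np.cos(.059)+(s['position'][1]+.2521)*np.sin(.059)
print('theta from level travel',np.arccos((.222-al)/np.hypot(.222,.016))-.072)
i=env.get_image('side')[:,:,::-1];t=env.get_image('top')[:,:,::-1]
cv2.imwrite('pics/e1.png',np.hstack([cv2.resize(i[60:420,230:470],(400,600)),cv2.resize(t[180:320,340:480],(400,600))[:, :]]))
E
```

```text
23.0 [ 0.63434159 -0.24230287  0.30904422] [[-0.0592153   0.99824192  0.00257422]
 [ 0.99824185  0.05922161 -0.00245069]
 [-0.00259883  0.00242457 -0.99999368]] [-0.05450274  0.03681547 -0.03800859 -0.15423952 -0.01233302  0.00156055] [-0.79695393 -5.24483352  5.425177  ] [-0.70699269  0.27722852 -0.10947024]
theta from level travel 1.321760731078175
```

View pics/e1.png

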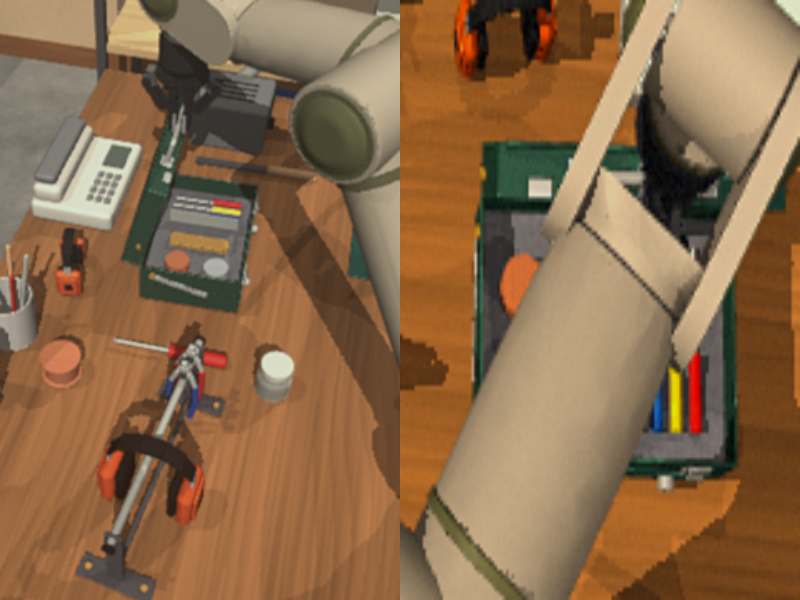

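The lid stands at about 1.32 rad with almost no level force on the tool. The defenders still hang, the other tools have not moved, and the handle is gripped.

```bash
python3 -c "
from rig import env
print(env.close_job())"
```

```text
the job is handed in; nothing more can be done
None
```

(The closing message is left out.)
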